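Set out the two soap dishes on the laundry counter

ROBOT

A 7-joint arm with a two-finger parallel gripper is mounted at the origin on the work surface. World frame = base frame: x ahead of the robot, y to its left, z up, the work surface at z = 0. Lengths are in m, angles in rad, forces in N, time in s.
With the tool pointing down it reaches from about 0.4 to 0.85 m from the base axis. Payload 10.4 kg.
Tool frame: the origin (TCP) lies on the centre line of the jaws, within the pads' length; the fingertips stand 11 mm ahead of it and the grasp point (between the pads) lies 8 mm behind it (tip_reach is the distance from the TCP to the fingertips, in m); z points along the fingers, y is the line along which they close (so a half turn about z gives the same grasp; the last joint's range is limited). The gripper opens to 85 mm and grips with 20 to 120 N. Pads are 22 mm wide; open, the fingers measure 114 mm over their backs; the gripper's body (76 mm by 85 mm) begins 54 mm behind the grasp point. The pads swing forward as they close: fully open they stand 13 mm farther back than shut.
Start: joints at [1.225, 0.332, -0.065, 1.46, 0.022, 1.35, -0.088], TCP at [0.198, -0.593, 0.242] pointing down, gripper open.
Joint ranges: [-2.6, 2.6], [-0.5, 2.12], [-1.47, 1.34], [0.16, 2.42], [-1.27, 4.41], [0.06, 2.06], [-2.6, 2.6]. Speed limits (rad/s): [2.22, 2.22, 2.79, 2.79, 3.14, 3.14, 3.14].

INTERFACE

Orientations are given as a unit quaternion [x, y, z, w].
In Python, from workcell import get_obs, camera, hand_in, tip_reach gives the robot as it stands. The module is installed in compiled form; this text tells all that it offers.
- The arm moves only by the tool move_arm, never from a script. Its argument "plan" is a list of rows, each an object with "delta_pos": the shift along the tool's x, y, z in a scale on which 1.0 is 1 m, a list of three; "turn": the turn, a rotation vector about the tool's x, y, z in parts of the range, where 1.0 means 2 rad, a list of three; "fingers": the closure, from 0 (fully open) to 1 (shut). A call has 1 to 12 rows; each row is the pose to reach, as a shift and turn from the pose commanded when the call began, along the tool's axes at that moment; what a row does not reach only later rows make up. A row lasts 1/8 s, in which the tool goes at most 62.5 mm and 10.7 degrees, less where a joint would pass 70% of its speed; a pose out of reach is approached as far as the arm can. A shift or turn number past 1, either way, is cut back to 1. A call with a gripper value outside its range is refused whole. The fingers move at their own pace and stop on an object; "force" is the grip in N (left out, the last holds). Time passes only in rows, so rows that repeat a pose let the fingers close. It gives the time, the measured TCP pose, the force, the opening and the grip force at its end, in the units of the state.
- get_obs(): the state, without advancing time (a new reading comes with each control period).
- camera(name): name is "side" or "top"; returns a dict with "color" (480x640x3 uint8, red, green, blue), "range_z" (480x640 float32, m along the optical axis (not along the pixel's ray), 0 where there is no reading), "fx", "fy", "cx", "cy" (pixels), "R" (3x3) and "t" (3): a world point X has camera coordinates R X + t. Camera axes: x right, y down, z forward; pixel columns grow to the right and rows downward; lengths in m; the calibration is good to about 2 mm. A picture is of the moment at which its call begins.
- hand_in(): hands the job in; it is judged then, once.
The state is a dict: "clock": time; "joint_pos": joint angles; "joint_velocities": joint speeds; "tau": joint torques, N m; "position": TCP position; "ee_rot": TCP orientation; "ft_force": force on the tool from outside, world axes, zero at the start; "torque": the same for the moment, N m; "grip_width": opening from 0.0 (shut) to 1.0 (fully open); "grasp_force": force on a finger pad.
Only numpy, scipy, OpenCV 4.12 (cv2) and the standard library are available. Lean on these libraries where they do the work, as an engineer would, in place of code of your own. Each camera call takes 0.05 s, during which the arm holds its last target. There are 200 camera calls.

TASK

Set up both soap stations on the laundry counter. On the rectangular mat, build up in this order: the rectangular steel dish, the wooden rack standing inside it slats up, and the rectangular soap bar lying flat on the rack, each centred and running lengthwise with the mat; on the round mat, put the round dish in the middle and stand the round soap in it. Leave the detergent bottle and the glass jar where they stand.

Things in the scene. Friction and masses are not known exactly. Their poses are not given: they have to be found in the camera images.
- oblong_mat: Fixed thin dark rubber mat, rectangular, 130 (own x) by 84 (own y) by 4 mm high, lying on the counter; the long dish's place. Origin: centre of its underside, on the counter; z up. Its surface is 4 mm above the origin.
- round_mat: Fixed thin dark rubber mat, a disc 88 mm across and 4 mm high, lying on the counter; the round dish's place. Origin: centre of its underside; z up.
- oblong_dish: Loose stainless steel soap dish, an open rectangular tray, outside 110 (own x) by 62 (own y) by 20 mm high; walls 4 mm, floor 5 mm, so inside 102 by 54 mm. 0.16 kg. Stands upright on the counter. Origin: centre of its underside; z up.
- slat_rack: Loose wooden soap rack, 84 (own x) by 40 (own y) by 28 mm high: two solid full-length side runners (6 mm thick, full height, smooth vertical outer faces) joined by five crosswise slats flush with the runners' tops. Open below. 0.06 kg. Stands on its runners, slats up. It stands loosely inside the oblong dish, showing 13 mm above the dish's rim. Origin: centre of its underside; z up.
- soap_bar: Loose tan rectangular bar of laundry soap, 74 (own x) by 42 (own y) by 26 mm high, rounded edges, 0.10 kg, lying flat. Origin: centre of its underside; z up.
- round_dish: Loose stainless steel round soap dish, 64 mm outside diameter, 16 mm high, wall 3.5 mm (57 mm inside), floor 4 mm. 0.10 kg. Stands upright. Origin: centre of its underside; z up.
- round_soap: Loose tan round cake of soap, upright cylinder 40 mm in diameter and 30 mm high, 0.05 kg. In the round dish it shows 18 mm above the rim. Origin: centre of its underside; z up.
- bottle: Bystander: white detergent bottle with a blue cap, 72 mm across, 190 mm high, standing at one side of the work. Origin: centre of its underside.
- jar: Bystander: glass jar with a metal lid, 80 mm across, 110 mm high, at one side of the work. Origin: centre of its underside.
Mind the look-alikes: they are no part of the job. What is shaped like the soap_bar but green or red is not meant.

How it is judged:
At the end, for the whole second after the job is handed in: Long dish on oblong mat, rack on its floor, soap bar flat on rack: each within 15 mm of the centre of the one below, lengthwise within 0.3 rad. Round dish on round mat, round soap on its floor, each within 15 mm. All upright (0.1 rad), seated within 3 mm, released, at rest (horizontal distance between oblong_dish and oblong_mat below 0.015 m and z of oblong_dish in the frame of oblong_mat between 0.001 and 0.007 m and angle between each of oblong_dish, slat_rack, soap_bar, round_dish, round_soap's own z axis and vertical below 0.1 rad and angle between the x axis of oblong_dish and the x axis of oblong_mat, either way round below 0.3 rad and horizontal distance between slat_rack and oblong_dish below 0.015 m and z of slat_rack in the frame of oblong_dish between 0.002 and 0.008 m and angle between the x axis of slat_rack and the x axis of oblong_dish, either way round below 0.3 rad and horizontal distance between soap_bar and slat_rack below 0.015 m and z of soap_bar in the frame of slat_rack between 0.025 and 0.031 m and angle between the x axis of soap_bar and the x axis of slat_rack, either way round below 0.3 rad and horizontal distance between round_dish and round_mat below 0.015 m and z of round_dish in the frame of round_mat between 0.001 and 0.007 m and horizontal distance between round_soap and round_dish below 0.015 m and z of round_soap in the frame of round_dish between 0.001 and 0.007 m and linear speed of each of oblong_dish, slat_rack, soap_bar, round_dish, round_soap below 0.02 m/s and angular speed of each of oblong_dish, slat_rack, soap_bar, round_dish, round_soap below 0.2 rad/s); the robot touches nothing.
It fails at once if the bottle is moved more than 30 mm (distance of bottle from where it was at the start of the episode above 0.03 m).
It fails at once if the jar is moved more than 30 mm (distance of jar from where it was at the start of the episode above 0.03 m).
It also fails if it takes over 144 s, if anything falls off the work surface, if the arm or the gripper's body presses on something with over 40 N, if the wrist force passes 120 N, or if a joint passes its speed limit or range.

## Working session

There is one attempt and no reset: what is moved stays moved. The work goes in short steps, Python scripts to look and compute and a tool call to move; the robot and the scene stay as the last step left them, time stands still between calls to the robot, and variables do not carry over. Pictures are saved under pics/ and viewed, at most 14 in all, crops included, and the job is handed in when it is done.

Besides the shell and the picture viewer there is one more tool, called after "Emit:" as name(argument=value, ...) on one line, values as JSON. move_arm: Moves the arm, as the interface text tells. Its arguments: {"type":"object","properties":{"plan":{"type":"array","items":{"type":"object","properties":{"delta_pos":{"type":"array","items":{"type":"number"}},"turn":{"type":"array","items":{"type":"number"}},"fingers":{"type":"number"}}}},"force":{"type":"number"}},"required":["plan"]}

```bash
mkdir -p pics
python3 - <<'E'
from workcell import *
import cv2,numpy as np
o=get_obs();print({k:np.round(v,3) for k,v in o.items()},tip_reach)
for n in("top","side"):
    c=camera(n);cv2.imwrite(f"pics/{n}0.png",c["color"][:,:,::-1]);np.savez(f"{n}0.npz",**c)
    print(n,c["fx"],c["cx"],c["cy"],np.round(c["R"],3).tolist(),c["t"],-c["R"].T@c["t"])
E
```

```text
{'clock': np.float64(0.0), 'joint_pos': array([ 1.225,  0.333, -0.065,  1.461,  0.022,  1.35 , -0.088]), 'joint_velocities': array([-0.001,  0.   , -0.001,  0.001, -0.002, -0.   , -0.001]), 'tau': array([-1.0000e-03, -6.2546e+01,  4.8000e-02, -3.9161e+01,  1.6000e-02,
        1.0000e-02, -0.0000e+00]), 'position': array([ 0.198, -0.592,  0.241]), 'ee_rot': array([ 0.987,  0.161, -0.   , -0.001]), 'ft_force': array([-0.7 , -0.19, -0.24]), 'torque': array([-0.004, -0.012, -0.016]), 'grasp_force': np.float64(0.0), 'grip_width': np.float64(1.001)} 0.011
top 584.1066850316284 310.7447905552656 238.50213851752454 [[0.003, -1.0, -0.0], [-0.995, -0.003, -0.101], [0.101, 0.001, -0.995]] [0.00556964 0.487721   1.739262  ] [0.3092228  0.00576931 1.77968623]
side 491.38086879652514 326.6696638066018 242.33677592532823 [[-0.786, -0.618, -0.01], [-0.432, 0.562, -0.705], [0.441, -0.551, -0.709]] [0.38874113 0.24310196 0.96145869] [-0.01322649  0.63297251  0.85661654]
```

View pics/top0.png

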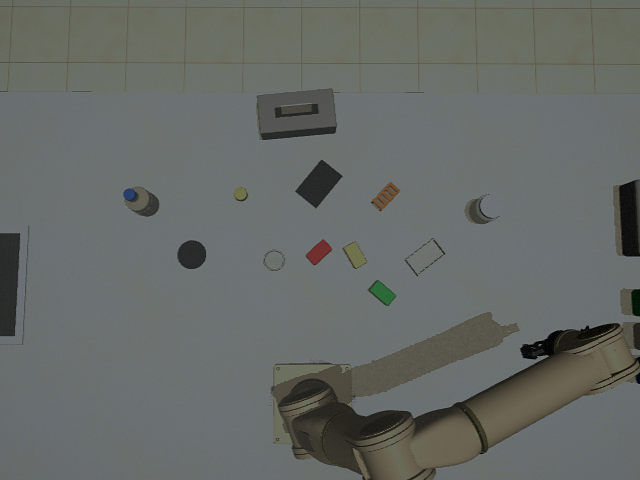

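View pics/side0.png

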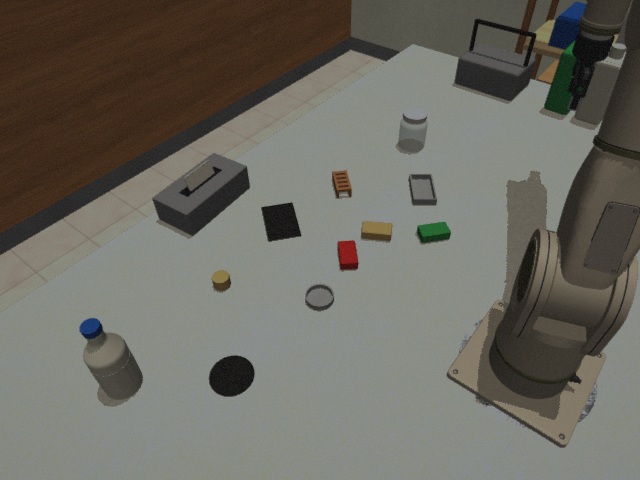

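The top view shows the oblong mat (319,184), rack (386,196), tan bar (355,254), long dish (425,257), round dish (274,260), round soap (240,194) and round mat (192,255). The red and green look-alikes are at (319,252) and (382,292). The side view shows the same set.

```bash
cat > h.py <<'E'
import cv2,numpy as np
# silhouettes of centrally symmetric bodies: centre of outline cast on mid-height plane
ITEMS=dict(oblong_mat=((319,184),(281,221),.002,32),round_mat=((192,255),(232,375),.002,26),oblong_dish=((425,257),(423,189),.010,27),
 slat_rack=((386,196),(342,183),.014,21),soap_bar=((355,254),(377,230),.013,19),round_dish=((274,260),(320,296),.008,17),round_soap=((240,194),(221,280),.015,15))
def cast(c,uv,z):
    uv=np.asarray(uv,float).reshape(-1,2)
    d=np.c_[(uv[:,0]-c["cx"])/c["fx"],(uv[:,1]-c["cy"])/c["fy"],np.ones(len(uv))]@c["R"]
    o=-c["R"].T@c["t"]
    return (o+d*((z-o[2])/d[:,2])[:,None])[:,:2]
def sil(c,px,r,thr=14):
    u,v=px;a=c["color"][v-r:v+r+1,u-r:u+r+1].astype(np.int16)
    edge=np.concatenate([a[0],a[-1],a[:,0],a[:,-1]]);bg=np.median(edge,0)
    m=(np.abs(a-bg).max(2)>thr).astype(np.uint8)
    m=cv2.morphologyEx(np.pad(m,3),cv2.MORPH_CLOSE,np.ones((3,3)))[3:-3,3:-3]
    cs,_=cv2.findContours(m,cv2.RETR_EXTERNAL,cv2.CHAIN_APPROX_NONE)
    k=max(cs,key=cv2.contourArea).reshape(-1,2)
    return k+[u-r,v-r]
def measure(c,px,z,r,thr=14):
    k=sil(c,px,r,thr);w=cast(c,k,z)
    (x,y),(a,b),t=cv2.minAreaRect((w*1000).astype(np.float32))
    if a<b:t+=90
    return k,x/1000,y/1000,max(a,b),min(a,b),(t+90)%180-90
E
python3 - <<'E'
from h import *
for i,n in enumerate(("top","side")):
    c=dict(np.load(n+"0.npz"));im=c["color"][:,:,::-1].copy()
    for k,v in ITEMS.items():
        p,*m=measure(c,v[i],v[2],v[3] if i==0 else int(v[3]*1.05))
        print(n,k,np.round(m,3));cv2.polylines(im,[p.reshape(-1,1,2)],1,(255,0,255),1)
    a=im[150:310,150:480] if i==0 else im[140:410,180:460]
    cv2.imwrite(f"pics/{n}_c.png",cv2.resize(a,None,fx=2.2,fy=2.2,interpolation=0))
E
```

```text
top oblong_mat [ 6.62000e-01 -1.50000e-02  1.32524e+02  8.64220e+01 -3.88660e+01]
top round_mat [  0.442   0.372  85.86   85.642 -89.839]
top oblong_dish [  0.435  -0.338 113.376  64.831 -52.264]
top slat_rack [  0.62   -0.22   92.078  43.303 -44.8  ]
top soap_bar [ 0.439 -0.125 76.171 47.98  29.455]
top round_dish [  0.424   0.119  64.293  62.556 -44.622]
top round_soap [ 0.625  0.224 44.491 40.981 27.054]
side oblong_mat [ 6.61000e-01 -2.00000e-02  1.35252e+02  8.59570e+01 -3.90890e+01]
side round_mat [ 0.441  0.367 88.767 87.544 -7.243]
side oblong_dish [  0.436  -0.343 133.8    70.813 -53.118]
side slat_rack [  0.621  -0.224 120.649  50.805 -44.058]
side soap_bar [ 0.439 -0.128 76.406 71.428 29.844]
side round_dish [  0.425   0.116  78.096  61.915 -52.272]
side round_soap [  0.624   0.22   67.562  41.845 -37.205]
```

View pics/top_c.png

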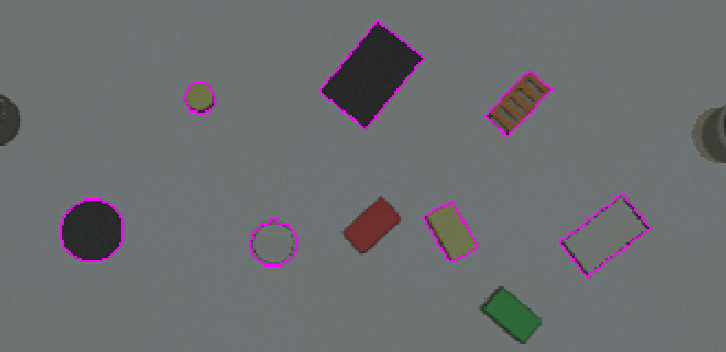

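View pics/side_c.png

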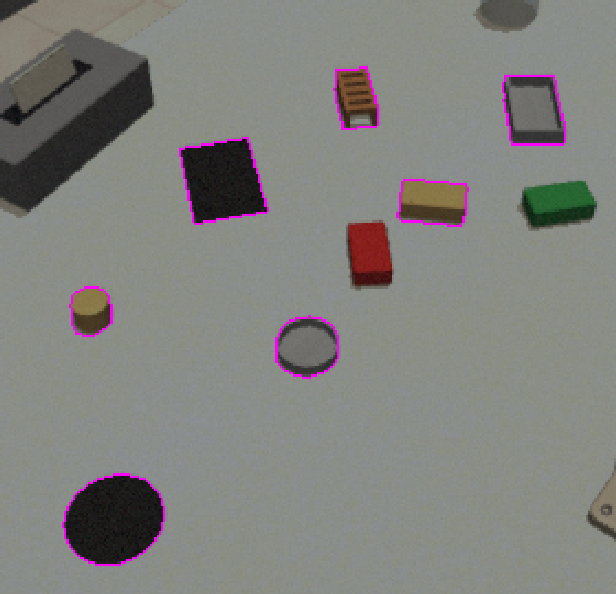

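Both views agree to about 4 mm, and I'll use their mean. Next come the move numbers.

```bash
cat > go.py <<'E'
import sys,numpy as np
from workcell import get_obs
from scipy.spatial.transform import Rotation as Ro
# usage: go.py x y z yaw_deg ; yaw = world direction of tool x, tool pointing down
x,y,z,yaw=map(float,sys.argv[1:]);o=get_obs()
R=Ro.from_quat(o["ee_rot"]);T=Ro.from_euler("z",yaw,degrees=True)*Ro.from_euler("x",np.pi)
print("delta",R.inv().apply(np.array([x,y,z])-o["position"]).round(4),"turn",(R.inv()*T).as_rotvec().round(3),
 "toolx",np.degrees(np.arctan2(*R.as_matrix()[[1,0],0])).round(1),"pos",o["position"].round(4),"t",o["clock"].round(2),"j7",o["joint_pos"][6].round(2),"w",o["grip_width"].round(3))
E
python3 go.py .4355 -.3405 .10 127.3
```

```text
Traceback (most recent call last):
  File "go.py", line 8, in <module>
    "toolx",np.degrees(np.arctan2(*R.as_matrix()[[1,0],0])).round(1),"pos",o["position"].round(4),"t",o["clock"].round(2),"j7",o["joint_pos"][6].round(2),"w",o["grip_width"].round(3))
                                                                                                      ^^^^^^^^^^^^^^^^
AttributeError: 'float' object has no attribute 'round'
```

```bash
sed -i 's/o\["clock"\].round(2)/round(float(o["clock"]),2)/; s/o\["grip_width"\].round(3)/round(float(o["grip_width"]),3)/' go.py
python3 go.py .4355 -.3405 .10 127.3
```

```text
delta [ 0.305  -0.1634  0.1418] turn [-1.000e-03 -1.000e-03 -1.899e+00] toolx 18.5 pos [ 0.1982 -0.5924  0.2416] t 0.1 j7 -0.09 w 1.001
```

Units first: turns go in shares of 2 rad. So -1.899 rad / 2 = -0.9495.

Emit:
move_arm(plan=[{"delta_pos":[0.305,-0.1634,0.1418],"turn":[0,0,-0.9495],"fingers":0},{"delta_pos":[0.305,-0.1634,0.1418],"turn":[0,0,-0.9495],"fingers":0},{"delta_pos":[0.305,-0.1634,0.1418],"turn":[0,0,-0.9495],"fingers":0},{"delta_pos":[0.305,-0.1634,0.1418],"turn":[0,0,-0.9495],"fingers":0},{"delta_pos":[0.305,-0.1634,0.1418],"turn":[0,0,-0.9495],"fingers":0},{"delta_pos":[0.305,-0.1634,0.1418],"turn":[0,0,-0.9495],"fingers":0},{"delta_pos":[0.305,-0.1634,0.1418],"turn":[0,0,-0.9495],"fingers":0},{"delta_pos":[0.305,-0.1634,0.1418],"turn":[0,0,-0.9495],"fingers":0},{"delta_pos":[0.305,-0.1634,0.1418],"turn":[0,0,-0.9495],"fingers":0},{"delta_pos":[0.305,-0.1634,0.1418],"turn":[0,0,-0.9495],"fingers":0},{"delta_pos":[0.305,-0.1634,0.1418],"turn":[0,0,-0.9495],"fingers":0},{"delta_pos":[0.305,-0.1634,0.1418],"turn":[0,0,-0.9495],"fingers":0}], force=50)

```text
clock: 1.6
position: [0.4355, -0.341, 0.1004]
ee_rot: [0.445, 0.895, 0.0, -0.0]
ft_force: [0.0, 0.1, -0.2]
grip_width: 0.998
grasp_force: 0.0
```

```bash
python3 go.py .4355 -.3405 .010 127.3
python3 - <<'E'
from workcell import *
import cv2
c=camera("side");a=c["color"][80:280,320:560,::-1];cv2.imwrite("pics/a1.png",cv2.resize(a,None,fx=2.8,fy=2.8))
E
```

```text
delta [0.0004 0.0003 0.0904] turn [-0.    -0.    -0.004] toolx 127.1 pos [ 0.4355 -0.341   0.1004] t 1.6 j7 1.08 w 0.998
```

View pics/a1.png

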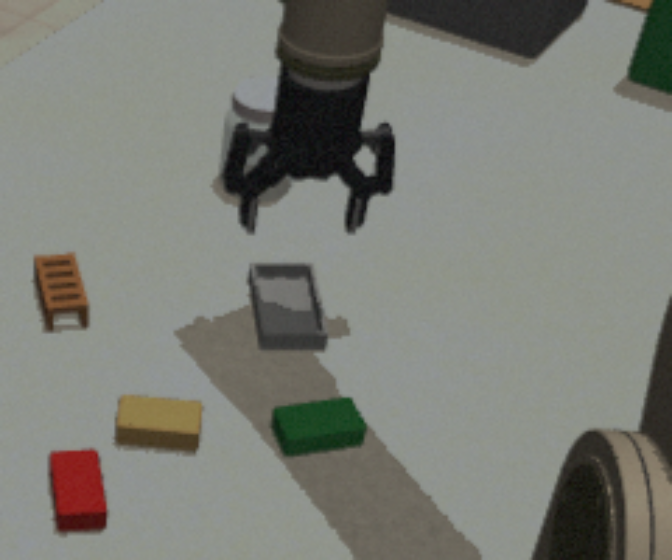

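The open gripper (fingertips at about (248,225) and (353,225) in the crop) hangs over the dish at (288,305) and is aligned with it, so I'll descend, close and lift.

Converted, -0.004 rad / 2 = -0.002.

Emit:
move_arm(plan=[{"delta_pos":[0.0004,0.0003,0.05],"turn":[0,0,-0.002],"fingers":0},{"delta_pos":[0.0004,0.0003,0.08],"turn":[0,0,-0.002],"fingers":0},{"delta_pos":[0.0004,0.0003,0.0904],"turn":[0,0,-0.002],"fingers":0},{"delta_pos":[0.0004,0.0003,0.0904],"turn":[0,0,-0.002],"fingers":0.5},{"delta_pos":[0.0004,0.0003,0.0904],"turn":[0,0,-0.002],"fingers":0.5},{"delta_pos":[0.0004,0.0003,0.0904],"turn":[0,0,-0.002],"fingers":0.5},{"delta_pos":[0.0004,0.0003,0.0904],"turn":[0,0,-0.002],"fingers":0.5},{"delta_pos":[0.0004,0.0003,0.0904],"turn":[0,0,-0.002],"fingers":0.5},{"delta_pos":[0.0004,0.0003,0.0904],"turn":[0,0,-0.002],"fingers":0.5},{"delta_pos":[0.0004,0.0003,0.05],"turn":[0,0,-0.002],"fingers":0.5},{"delta_pos":[0.0004,0.0003,-0.01],"turn":[0,0,-0.002],"fingers":0.5},{"delta_pos":[0.0004,0.0003,-0.02],"turn":[0,0,-0.002],"fingers":0.5}], force=50)

```text
clock: 3.15
position: [0.4377, -0.3417, 0.125]
ee_rot: [0.442, 0.897, -0.001, 0.003]
ft_force: [0.3, -0.0, -1.8]
grip_width: 0.711
grasp_force: 55.9
```

```bash
python3 go.py .6615 -.0175 .12 141
python3 - <<'E'
from workcell import *
import cv2
c=camera("side");a=c["color"][80:280,320:560,::-1];cv2.imwrite("pics/a2.png",cv2.resize(a,None,fx=2.8,fy=2.8))
E
```

```text
delta [0.1209 0.375  0.0046] turn [ 0.     0.007 -0.235] toolx 127.5 pos [ 0.4377 -0.3417  0.125 ] t 3.15 j7 1.1 w 0.711
```

View pics/a2.png

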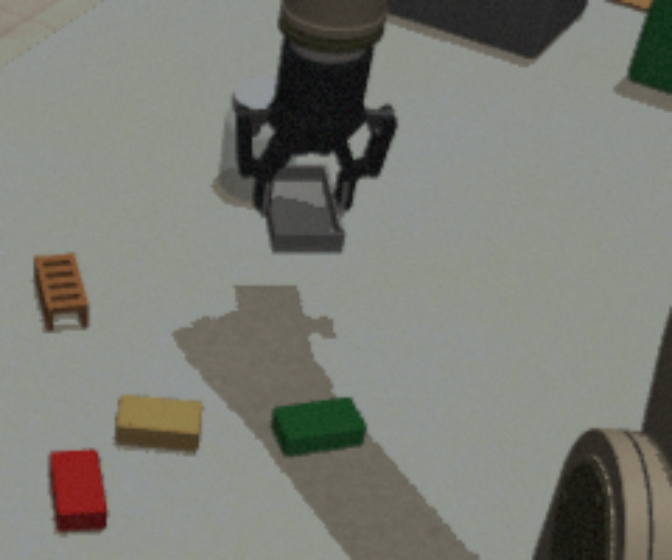

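The dish is held level at crop position (305,215). I'll carry it over the oblong mat.

Converted, -0.235 rad / 2 = -0.1175.

Emit:
move_arm(plan=[{"delta_pos":[0.02,0.062,0],"turn":[0,0,-0.03],"fingers":0.5},{"delta_pos":[0.121,0.375,0],"turn":[0,0,-0.1175],"fingers":0.5},{"delta_pos":[0.121,0.375,0],"turn":[0,0,-0.1175],"fingers":0.5},{"delta_pos":[0.121,0.375,0],"turn":[0,0,-0.1175],"fingers":0.5},{"delta_pos":[0.121,0.375,0],"turn":[0,0,-0.1175],"fingers":0.5},{"delta_pos":[0.121,0.375,0],"turn":[0,0,-0.1175],"fingers":0.5},{"delta_pos":[0.121,0.375,0],"turn":[0,0,-0.1175],"fingers":0.5},{"delta_pos":[0.121,0.375,0],"turn":[0,0,-0.1175],"fingers":0.5},{"delta_pos":[0.121,0.375,0],"turn":[0,0,-0.1175],"fingers":0.5},{"delta_pos":[0.121,0.375,0],"turn":[0,0,-0.1175],"fingers":0.5},{"delta_pos":[0.121,0.375,0],"turn":[0,0,-0.1175],"fingers":0.5}])

```text
clock: 4.58
position: [0.6592, -0.0174, 0.1206]
ee_rot: [0.335, 0.942, -0.0, 0.0]
ft_force: [-0.2, 0.2, -2.3]
grip_width: 0.711
grasp_force: 55.8
```

```bash
python3 go.py .6615 -.0175 .015 141
```

```text
delta [-0.0018  0.0015  0.1056] turn [-0.     0.001 -0.002] toolx 140.9 pos [ 0.6592 -0.0174  0.1206] t 4.58 j7 0.61 w 0.711
```

Emit:
move_arm(plan=[{"delta_pos":[-0.0018,0.0015,0.05],"turn":[0,0,0],"fingers":0.5},{"delta_pos":[-0.0018,0.0015,0.09],"turn":[0,0,0],"fingers":0.5},{"delta_pos":[-0.0018,0.0015,0.102],"turn":[0,0,0],"fingers":0.5},{"delta_pos":[-0.0018,0.0015,0.1056],"turn":[0,0,0],"fingers":0.5},{"delta_pos":[-0.0018,0.0015,0.1056],"turn":[0,0,0],"fingers":0.5},{"delta_pos":[-0.0018,0.0015,0.1056],"turn":[0,0,0],"fingers":0.15},{"delta_pos":[-0.0018,0.0015,0.1056],"turn":[0,0,0],"fingers":0},{"delta_pos":[-0.0018,0.0015,0.1056],"turn":[0,0,0],"fingers":0},{"delta_pos":[-0.0018,0.0015,0.1],"turn":[0,0,0],"fingers":0},{"delta_pos":[-0.0018,0.0015,0.06],"turn":[0,0,0],"fingers":0},{"delta_pos":[-0.0018,0.0015,0],"turn":[0,0,0],"fingers":0},{"delta_pos":[-0.0018,0.0015,0],"turn":[0,0,0],"fingers":0}])

```text
clock: 6.08
position: [0.6646, -0.0155, 0.1265]
ee_rot: [0.334, 0.943, 0.001, 0.004]
ft_force: [-0.7, -0.1, -0.8]
grip_width: 1.001
grasp_force: 0.0
```

```bash
python3 go.py .6205 -.222 .08 135.6
```

```text
delta [-0.0954 -0.1885  0.0461] turn [0.006 0.007 0.094] toolx 141.0 pos [ 0.6646 -0.0155  0.1265] t 6.08 j7 0.61 w 1.001
```

Go above the rack; then I'll check the dish once the arm is out of the way.

Converted, 0.094 rad / 2 = 0.047.

Emit:
move_arm(plan=[{"delta_pos":[-0.0954,-0.1885,0.0461],"turn":[0,0,0.047],"fingers":0},{"delta_pos":[-0.0954,-0.1885,0.0461],"turn":[0,0,0.047],"fingers":0},{"delta_pos":[-0.0954,-0.1885,0.0461],"turn":[0,0,0.047],"fingers":0},{"delta_pos":[-0.0954,-0.1885,0.0461],"turn":[0,0,0.047],"fingers":0},{"delta_pos":[-0.0954,-0.1885,0.0461],"turn":[0,0,0.047],"fingers":0},{"delta_pos":[-0.0954,-0.1885,0.0461],"turn":[0,0,0.047],"fingers":0},{"delta_pos":[-0.0954,-0.1885,0.0461],"turn":[0,0,0.047],"fingers":0}])

```text
clock: 6.95
position: [0.6178, -0.2208, 0.0747]
ee_rot: [0.377, 0.926, 0.0, 0.0]
ft_force: [0.3, -0.0, 0.6]
grip_width: 1.003
grasp_force: 0.0
```

```bash
python3 go.py .6205 -.222 .026 135.6
python3 - <<'E'
from workcell import *
from h import *
a=[]
for n in("side","top"):
    c=camera(n);p=c["color"][150:270,230:370] if n=="side" else c["color"][140:240,270:430]
    a.append(cv2.resize(p[:,:,::-1],(560,480) if n=="side" else (640,400))) 
    # project where mat centre should be
cv2.imwrite("pics/b1.png",a[0]);cv2.imwrite("pics/b2.png",a[1])
E
```

```text
delta [-0.0027  0.001   0.0487] turn [0.001 0.    0.002] toolx 135.7 pos [ 0.6178 -0.2208  0.0747] t 6.95 j7 0.84 w 1.003
```

View pics/b1.png

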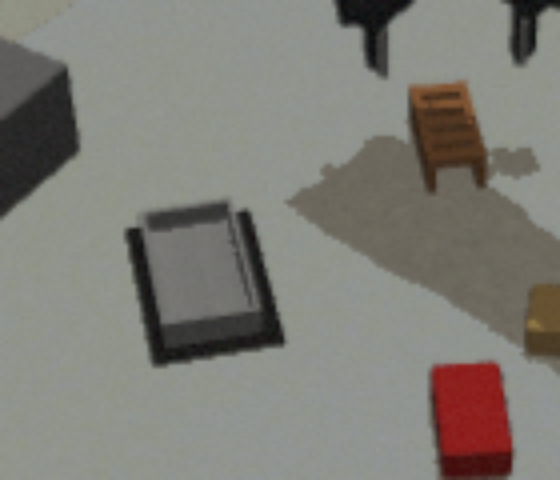

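The dish sits flat and aligned on the mat (crop (200,275)) and the gripper straddles the rack. I'll grip the rack, and measure the dish offset in the top view.

Emit:
move_arm(plan=[{"delta_pos":[-0.0027,0.001,0.04],"turn":[0,0,0],"fingers":0},{"delta_pos":[-0.0027,0.001,0.0487],"turn":[0,0,0],"fingers":0},{"delta_pos":[-0.0027,0.001,0.0487],"turn":[0,0,0],"fingers":0.8},{"delta_pos":[-0.0027,0.001,0.0487],"turn":[0,0,0],"fingers":0.8},{"delta_pos":[-0.0027,0.001,0.0487],"turn":[0,0,0],"fingers":0.8},{"delta_pos":[-0.0027,0.001,0.0487],"turn":[0,0,0],"fingers":0.8},{"delta_pos":[-0.0027,0.001,0.0487],"turn":[0,0,0],"fingers":0.8},{"delta_pos":[-0.0027,0.001,0.0487],"turn":[0,0,0],"fingers":0.8},{"delta_pos":[-0.0027,0.001,0.02],"turn":[0,0,0],"fingers":0.8},{"delta_pos":[-0.0027,0.001,-0.03],"turn":[0,0,0],"fingers":0.8},{"delta_pos":[-0.0027,0.001,-0.04],"turn":[0,0,0],"fingers":0.8},{"delta_pos":[-0.0027,0.001,-0.04],"turn":[0,0,0],"fingers":0.8}], force=40)

```text
clock: 8.55
position: [0.6201, -0.224, 0.1152]
ee_rot: [0.378, 0.926, -0.0, 0.001]
ft_force: [0.4, -0.4, -1.3]
grip_width: 0.454
grasp_force: 40.6
```

```bash
python3 go.py .6615 -.0175 .10 141
python3 - <<'E'
from workcell import *
from h import *
for n in("side","top"):
    c0=dict(np.load(n+"0.npz"));c=camera(n);i=n=="side"
    k=sil(c0,ITEMS["oblong_mat"][int(i)],34);m=np.zeros((480,640),np.uint8);cv2.fillPoly(m,[cv2.convexHull(k)],1)
    if i: m=cv2.dilate(m,np.ones((5,5)))*(cv2.dilate(m,np.ones((3,3)))); 
    g=c["color"].max(2);print(n,np.percentile(g[m>0],[5,25,50,75,95]))
    b=((g>55)&(cv2.erode(m,np.ones((3,3)))>0)).astype(np.uint8)
    cs,_=cv2.findContours(b,0,1);k=max(cs,key=cv2.contourArea);
    (x,y),s,t=cv2.minAreaRect((cast(c,k.reshape(-1,2),.014)*1000).astype(np.float32));print(x,y,s,t)
c=camera("side");cv2.imwrite("pics/c1.png",cv2.resize(c["color"][100:240,240:420,::-1],None,fx=3.2,fy=3.2))
E
```

```text
delta [0.115  0.1765 0.0151] turn [ 0.     0.002 -0.094] toolx 135.6 pos [ 0.6201 -0.224   0.1152] t 8.55 j7 0.86 w 0.454
side [ 26.  53. 106. 117. 147.]
651.8087768554688 -10.759666442871094 (86.89527130126953, 136.5574188232422) 50.942691802978516
top [ 38.  49. 107. 112. 115.]
664.804443359375 -15.949241638183594 (64.50605010986328, 112.47335052490234) 50.81565856933594
```

View pics/c1.png

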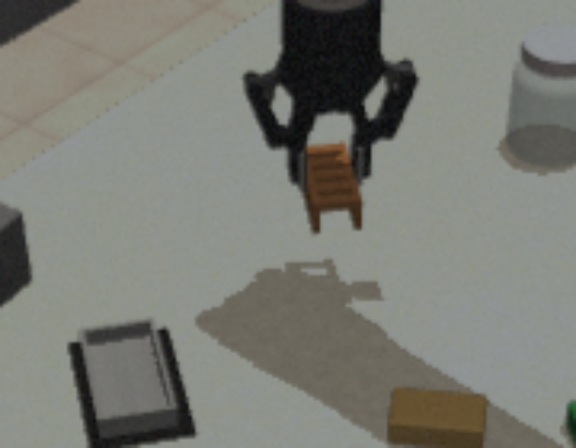

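The rack is held level at crop (333,185). The dish measures (0.6645, -0.0185), 140.8°, which is well placed.

Converted, -0.092 rad / 2 = -0.046.

Emit:
move_arm(plan=[{"delta_pos":[0.03,0.05,0],"turn":[0,0,-0.015],"fingers":0.8},{"delta_pos":[0.112,0.177,0.01],"turn":[0,0,-0.046],"fingers":0.8},{"delta_pos":[0.112,0.177,0.01],"turn":[0,0,-0.046],"fingers":0.8},{"delta_pos":[0.112,0.177,0.01],"turn":[0,0,-0.046],"fingers":0.8},{"delta_pos":[0.112,0.177,0.01],"turn":[0,0,-0.046],"fingers":0.8},{"delta_pos":[0.112,0.177,0.01],"turn":[0,0,-0.046],"fingers":0.8},{"delta_pos":[0.112,0.177,0.01],"turn":[0,0,-0.046],"fingers":0.8},{"delta_pos":[0.112,0.177,0.01],"turn":[0,0,-0.046],"fingers":0.8}])

```text
clock: 9.7
position: [0.6636, -0.0203, 0.1044]
ee_rot: [0.336, 0.942, -0.0, 0.0]
ft_force: [-0.1, -0.2, -0.8]
grip_width: 0.452
grasp_force: 40.5
```

```bash
python3 go.py .6645 -.0185 .036 140.8
```

```text
delta [0.0004 0.002  0.0684] turn [-0.  0. -0.] toolx 140.8 pos [ 0.6636 -0.0203  0.1044] t 9.7 j7 0.6 w 0.452
```

Emit:
move_arm(plan=[{"delta_pos":[0.0004,0.002,0.03],"turn":[0,0,0],"fingers":0.8},{"delta_pos":[0.0004,0.002,0.045],"turn":[0,0,0],"fingers":0.8},{"delta_pos":[0.0004,0.002,0.055],"turn":[0,0,0],"fingers":0.8},{"delta_pos":[0.0004,0.002,0.063],"turn":[0,0,0],"fingers":0.8},{"delta_pos":[0.0004,0.002,0.0684],"turn":[0,0,0],"fingers":0.8},{"delta_pos":[0.0004,0.002,0.0684],"turn":[0,0,0],"fingers":0.8}])

```text
clock: 10.45
position: [0.665, -0.0171, 0.0365]
ee_rot: [0.335, 0.942, 0.0, 0.0]
ft_force: [-0.1, 0.6, -0.9]
grip_width: 0.452
grasp_force: 40.6
```

```bash
python3 go.py .6645 -.0185 .036 140.8;python3 - <<'E'
from workcell import *
import cv2
c=camera("side");cv2.imwrite("pics/c2.png",cv2.resize(c["color"][140:260,210:370,::-1],None,fx=4,fy=4))
E
```

```text
delta [-0.0005 -0.0014  0.0005] turn [0.    0.001 0.001] toolx 140.9 pos [ 0.665  -0.0171  0.0365] t 10.45 j7 0.57 w 0.452
```

View pics/c2.png

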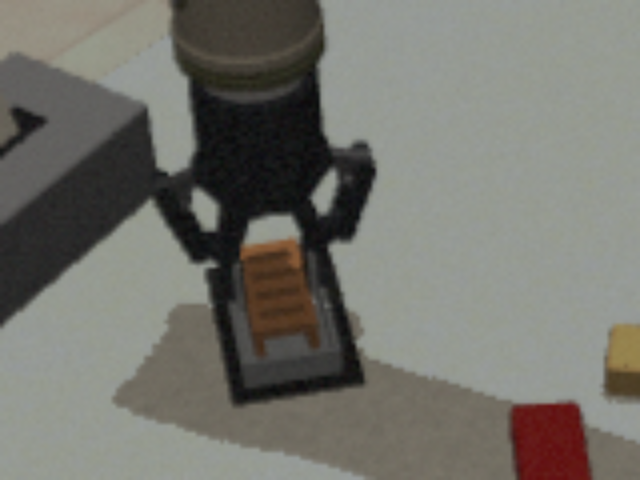

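The rack hangs centred inside the dish (crop (280,295)). I'll lower it the last 1 mm, release and rise.

Emit:
move_arm(plan=[{"delta_pos":[-0.0005,-0.001,0.0012],"turn":[0,0,0],"fingers":0.8},{"delta_pos":[-0.0005,-0.001,0.0012],"turn":[0,0,0],"fingers":0.3},{"delta_pos":[-0.0005,-0.001,0.0012],"turn":[0,0,0],"fingers":0.2},{"delta_pos":[-0.0005,-0.001,0.0012],"turn":[0,0,0],"fingers":0.2},{"delta_pos":[0,0,-0.03],"turn":[0,0,0],"fingers":0.2},{"delta_pos":[0,0,-0.09],"turn":[0,0,0],"fingers":0.2},{"delta_pos":[0,0,-0.09],"turn":[0,0,0],"fingers":0.2},{"delta_pos":[0,0,-0.09],"turn":[0,0,0],"fingers":0.2}])

```text
clock: 11.5
position: [0.6645, -0.0174, 0.1257]
ee_rot: [0.335, 0.942, -0.0, 0.0]
ft_force: [0.5, 1.4, -1.0]
grip_width: 0.799
grasp_force: 0.0
```

```bash
python3 go.py .439 -.1265 .09 29.6
```

```text
delta [ 0.106  -0.2269  0.0358] turn [0.    0.    1.942] toolx 140.9 pos [ 0.6645 -0.0174  0.1257] t 11.5 j7 0.61 w 0.799
```

Converted, 1.942 rad / 2 = 0.971.

Emit:
move_arm(plan=[{"delta_pos":[0.106,-0.2269,0.0358],"turn":[0,0,0.971],"fingers":0.2},{"delta_pos":[0.106,-0.2269,0.0358],"turn":[0,0,0.971],"fingers":0.2},{"delta_pos":[0.106,-0.2269,0.0358],"turn":[0,0,0.971],"fingers":0.2},{"delta_pos":[0.106,-0.2269,0.0358],"turn":[0,0,0.971],"fingers":0.2},{"delta_pos":[0.106,-0.2269,0.0358],"turn":[0,0,0.971],"fingers":0.2},{"delta_pos":[0.106,-0.2269,0.0358],"turn":[0,0,0.971],"fingers":0.2},{"delta_pos":[0.106,-0.2269,0.0358],"turn":[0,0,0.971],"fingers":0.2},{"delta_pos":[0.106,-0.2269,0.0358],"turn":[0,0,0.971],"fingers":0.2},{"delta_pos":[0.106,-0.2269,0.0358],"turn":[0,0,0.971],"fingers":0.2},{"delta_pos":[0.106,-0.2269,0.0358],"turn":[0,0,0.971],"fingers":0.2},{"delta_pos":[0.106,-0.2269,0.0358],"turn":[0,0,0.971],"fingers":0.2},{"delta_pos":[0.106,-0.2269,0.0358],"turn":[0,0,0.971],"fingers":0.2}])

```text
clock: 13.0
position: [0.4383, -0.1262, 0.0891]
ee_rot: [0.967, 0.256, -0.001, -0.001]
ft_force: [0.8, 0.0, 0.8]
grip_width: 0.796
grasp_force: 0.0
```

```bash
python3 go.py .439 -.1265 .018 29.6
```

```text
delta [0.0005 0.0007 0.0711] turn [-0.001  0.001  0.001] toolx 29.6 pos [ 0.4383 -0.1262  0.0891] t 13.0 j7 -0.94 w 0.796
```

Emit:
move_arm(plan=[{"delta_pos":[0.0005,0.0007,0.045],"turn":[0,0,0],"fingers":0.2},{"delta_pos":[0.0005,0.0007,0.065],"turn":[0,0,0],"fingers":0.2},{"delta_pos":[0.0005,0.0007,0.0711],"turn":[0,0,0],"fingers":0.2},{"delta_pos":[0.0005,0.0007,0.0711],"turn":[0,0,0],"fingers":0.8},{"delta_pos":[0.0005,0.0007,0.0711],"turn":[0,0,0],"fingers":0.8},{"delta_pos":[0.0005,0.0007,0.0711],"turn":[0,0,0],"fingers":0.8},{"delta_pos":[0.0005,0.0007,0.0711],"turn":[0,0,0],"fingers":0.8},{"delta_pos":[0.0005,0.0007,0.0711],"turn":[0,0,0],"fingers":0.8},{"delta_pos":[0.0005,0.0007,0.04],"turn":[0,0,0],"fingers":0.8},{"delta_pos":[0.0005,0.0007,-0.02],"turn":[0,0,0],"fingers":0.8},{"delta_pos":[0.0005,0.0007,-0.04],"turn":[0,0,0],"fingers":0.8},{"delta_pos":[0.0005,0.0007,-0.04],"turn":[0,0,0],"fingers":0.8}])

```text
clock: 14.5
position: [0.4409, -0.127, 0.1317]
ee_rot: [0.967, 0.255, 0.001, 0.001]
ft_force: [0.7, -0.8, -0.6]
grip_width: 0.477
grasp_force: 41.1
```

```bash
python3 go.py .6645 -.0180 .13 140.8
python3 - <<'E'
from workcell import *
from h import *
for n,px in(("top",(320,183)),("side",(281,218))):
    c=camera(n);u,v=px;a=c["color"][v-22:v+23,u-22:u+23].astype(int)
    b=((a[...,0]-a[...,2])>25).astype(np.uint8);b=cv2.morphologyEx(b,cv2.MORPH_CLOSE,np.ones((3,3)))
    cs,_=cv2.findContours(b,0,1);k=max(cs,key=cv2.contourArea).reshape(-1,2)+[u-22,v-22]
    print(n,cv2.minAreaRect((cast(c,k,.030)*1000).astype(np.float32)))
    cv2.imwrite(f"pics/d_{n}.png",cv2.resize(c["color"][v-35:v+36,u-40:u+120,::-1],None,fx=4,fy=4))
E
```

```text
delta [0.2483 0.0157 0.0022] turn [ 0.004  0.002 -1.941] toolx 29.6 pos [ 0.4409 -0.127   0.1317] t 14.5 j7 -0.91 w 0.477
top ((665.2107543945312, -15.420501708984375), (41.54841995239258, 83.58332824707031), 51.74407196044922)
side ((661.5120849609375, -17.864582061767578), (41.55401611328125, 104.68975830078125), 51.02302169799805)
```

View pics/d_side.png

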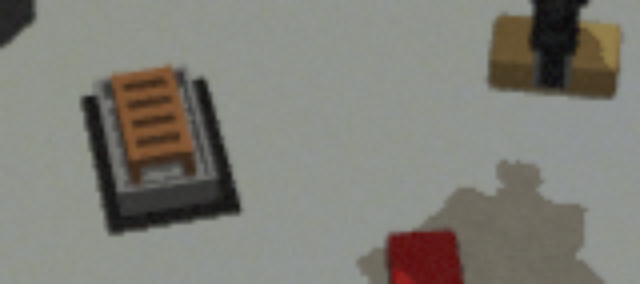

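The rack stands centred in the dish (crop (152,120)) and the bar is held mid-length (555,55). I'll carry the bar over.

Converted, -1.941 rad / 2 = -0.9705.

Emit:
move_arm(plan=[{"delta_pos":[0.05,0.003,0],"turn":[0,0,-0.09],"fingers":0.8},{"delta_pos":[0.11,0.007,0],"turn":[0,0,-0.18],"fingers":0.8},{"delta_pos":[0.17,0.011,0],"turn":[0,0,-0.27],"fingers":0.8},{"delta_pos":[0.2483,0.0157,0.002],"turn":[0,0,-0.9705],"fingers":0.8},{"delta_pos":[0.2483,0.0157,0.002],"turn":[0,0,-0.9705],"fingers":0.8},{"delta_pos":[0.2483,0.0157,0.002],"turn":[0,0,-0.9705],"fingers":0.8},{"delta_pos":[0.2483,0.0157,0.002],"turn":[0,0,-0.9705],"fingers":0.8},{"delta_pos":[0.2483,0.0157,0.002],"turn":[0,0,-0.9705],"fingers":0.8},{"delta_pos":[0.2483,0.0157,0.002],"turn":[0,0,-0.9705],"fingers":0.8},{"delta_pos":[0.2483,0.0157,0.002],"turn":[0,0,-0.9705],"fingers":0.8},{"delta_pos":[0.2483,0.0157,0.002],"turn":[0,0,-0.9705],"fingers":0.8},{"delta_pos":[0.2483,0.0157,0.002],"turn":[0,0,-0.9705],"fingers":0.8}])

```text
clock: 16.1
position: [0.6628, -0.0175, 0.1262]
ee_rot: [0.335, 0.942, -0.0, -0.001]
ft_force: [-0.3, 0.7, -1.3]
grip_width: 0.483
grasp_force: 41.1
```

```bash
python3 go.py .664 -.0175 .056 140.9
```

```text
delta [-0.0011  0.0008  0.0702] turn [-0.001 -0.003 -0.002] toolx 140.8 pos [ 0.6628 -0.0175  0.1262] t 16.1 j7 0.55 w 0.483
```

Emit:
move_arm(plan=[{"delta_pos":[-0.001,0.0008,0.03],"turn":[0,0,0],"fingers":0.8},{"delta_pos":[-0.001,0.0008,0.055],"turn":[0,0,0],"fingers":0.8},{"delta_pos":[-0.001,0.0008,0.065],"turn":[0,0,0],"fingers":0.8},{"delta_pos":[-0.001,0.0008,0.07],"turn":[0,0,0],"fingers":0.8},{"delta_pos":[-0.001,0.0008,0.0705],"turn":[0,0,0],"fingers":0.8},{"delta_pos":[-0.001,0.0008,0.0705],"turn":[0,0,0],"fingers":0.3},{"delta_pos":[-0.001,0.0008,0.0705],"turn":[0,0,0],"fingers":0.2},{"delta_pos":[-0.001,0.0008,0.0705],"turn":[0,0,0],"fingers":0.2},{"delta_pos":[-0.001,0.0008,0.05],"turn":[0,0,0],"fingers":0.1},{"delta_pos":[-0.001,0.0008,0],"turn":[0,0,0],"fingers":0},{"delta_pos":[-0.001,0.0008,-0.02],"turn":[0,0,0],"fingers":0},{"delta_pos":[-0.001,0.0008,-0.02],"turn":[0,0,0],"fingers":0}])

```text
clock: 17.6
position: [0.6659, -0.0174, 0.1509]
ee_rot: [0.335, 0.942, 0.0, 0.002]
ft_force: [1.4, -0.1, -1.2]
grip_width: 0.999
grasp_force: 0.0
```

```bash
python3 go.py .4245 .1175 .09 105
```

```text
delta [ 0.2726 -0.0481  0.0599] turn [0.003 0.002 0.625] toolx 140.8 pos [ 0.6659 -0.0174  0.1509] t 17.6 j7 0.56 w 0.999
```

Converted, 0.625 rad / 2 = 0.3125.

Emit:
move_arm(plan=[{"delta_pos":[0.2726,-0.0481,0.03],"turn":[0,0,0.3125],"fingers":0},{"delta_pos":[0.2726,-0.0481,0.0599],"turn":[0,0,0.3125],"fingers":0},{"delta_pos":[0.2726,-0.0481,0.0599],"turn":[0,0,0.3125],"fingers":0},{"delta_pos":[0.2726,-0.0481,0.0599],"turn":[0,0,0.3125],"fingers":0},{"delta_pos":[0.2726,-0.0481,0.0599],"turn":[0,0,0.3125],"fingers":0},{"delta_pos":[0.2726,-0.0481,0.0599],"turn":[0,0,0.3125],"fingers":0},{"delta_pos":[0.2726,-0.0481,0.0599],"turn":[0,0,0.3125],"fingers":0},{"delta_pos":[0.2726,-0.0481,0.0599],"turn":[0,0,0.3125],"fingers":0}])

```text
clock: 18.6
position: [0.424, 0.1168, 0.0883]
ee_rot: [0.609, 0.793, 0.0, -0.0]
ft_force: [0.2, 0.1, 0.3]
grip_width: 0.999
grasp_force: 0.0
```

```bash
python3 go.py .4245 .1175 .009 105;python3 - <<'E'
from workcell import *
import cv2
c=camera("side");cv2.imwrite("pics/e1.png",cv2.resize(c["color"][160:340,220:400,::-1],None,fx=3.2,fy=3.2))
E
```

```text
delta [0.0005 0.0007 0.0793] turn [ 0.    -0.001 -0.001] toolx 104.9 pos [0.424  0.1168 0.0883] t 18.6 j7 -0.24 w 0.999
```

View pics/e1.png

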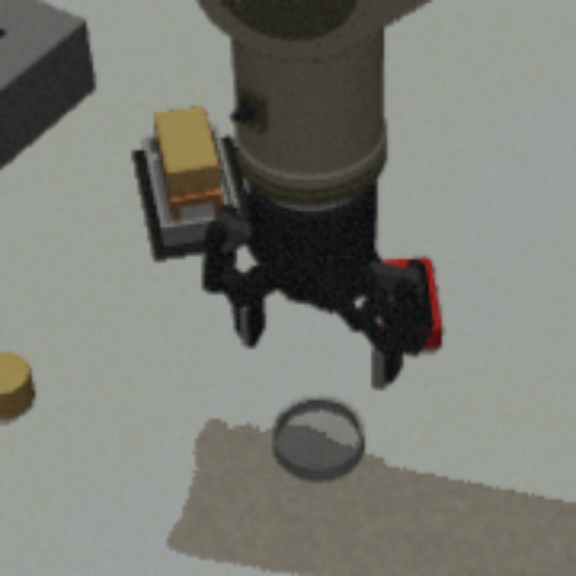

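The bar lies flat on the rack (crop (187,150)) and the gripper straddles the round dish (318,440). I'll grip the dish.

Emit:
move_arm(plan=[{"delta_pos":[0.0005,0.0007,0.05],"turn":[0,0,0],"fingers":0},{"delta_pos":[0.0005,0.0007,0.072],"turn":[0,0,0],"fingers":0},{"delta_pos":[0.0005,0.0007,0.0793],"turn":[0,0,0],"fingers":0},{"delta_pos":[0.0005,0.0007,0.0793],"turn":[0,0,0],"fingers":0.5},{"delta_pos":[0.0005,0.0007,0.0793],"turn":[0,0,0],"fingers":0.5},{"delta_pos":[0.0005,0.0007,0.0793],"turn":[0,0,0],"fingers":0.5},{"delta_pos":[0.0005,0.0007,0.0793],"turn":[0,0,0],"fingers":0.5},{"delta_pos":[0.0005,0.0007,0.0793],"turn":[0,0,0],"fingers":0.5},{"delta_pos":[0.0005,0.0007,0.05],"turn":[0,0,0],"fingers":0.5},{"delta_pos":[0.0005,0.0007,-0.01],"turn":[0,0,0],"fingers":0.5},{"delta_pos":[0.0005,0.0007,-0.02],"turn":[0,0,0],"fingers":0.5},{"delta_pos":[0.0005,0.0007,-0.02],"turn":[0,0,0],"fingers":0.5}])

```text
clock: 20.15
position: [0.4244, 0.1176, 0.1091]
ee_rot: [0.609, 0.793, 0.0, 0.001]
ft_force: [0.3, -0.7, -0.7]
grip_width: 0.74
grasp_force: 44.7
```

```bash
python3 go.py .4415 .3695 .10 130
```

```text
delta [0.239  0.0816 0.0089] turn [ 0.002  0.002 -0.437] toolx 105.0 pos [0.4244 0.1176 0.1091] t 20.15 j7 -0.22 w 0.74
```

Converted, -0.437 rad / 2 = -0.2185.

Emit:
move_arm(plan=[{"delta_pos":[0.04,0.014,0],"turn":[0,0,-0.04],"fingers":0.5},{"delta_pos":[0.239,0.0816,0.009],"turn":[0,0,-0.2185],"fingers":0.5},{"delta_pos":[0.239,0.0816,0.009],"turn":[0,0,-0.2185],"fingers":0.5},{"delta_pos":[0.239,0.0816,0.009],"turn":[0,0,-0.2185],"fingers":0.5},{"delta_pos":[0.239,0.0816,0.009],"turn":[0,0,-0.2185],"fingers":0.5},{"delta_pos":[0.239,0.0816,0.009],"turn":[0,0,-0.2185],"fingers":0.5},{"delta_pos":[0.239,0.0816,0.009],"turn":[0,0,-0.2185],"fingers":0.5},{"delta_pos":[0.239,0.0816,0.009],"turn":[0,0,-0.2185],"fingers":0.5}])

```text
clock: 21.15
position: [0.441, 0.3684, 0.0988]
ee_rot: [0.423, 0.906, -0.001, 0.0]
ft_force: [0.0, -0.1, -0.4]
grip_width: 0.739
grasp_force: 44.7
```

```bash
python3 go.py .4415 .3695 .0135 130
```

```text
delta [0.0006 0.0011 0.0853] turn [-0.001  0.001 -0.001] toolx 130.0 pos [0.441  0.3684 0.0988] t 21.15 j7 -0.42 w 0.739
```

Emit:
move_arm(plan=[{"delta_pos":[0.0006,0.0011,0.04],"turn":[0,0,0],"fingers":0.5},{"delta_pos":[0.0006,0.0011,0.07],"turn":[0,0,0],"fingers":0.5},{"delta_pos":[0.0006,0.0011,0.082],"turn":[0,0,0],"fingers":0.5},{"delta_pos":[0.0006,0.0011,0.0853],"turn":[0,0,0],"fingers":0.5},{"delta_pos":[0.0006,0.0011,0.0855],"turn":[0,0,0],"fingers":0.5},{"delta_pos":[0.0006,0.0011,0.0855],"turn":[0,0,0],"fingers":0.1},{"delta_pos":[0.0006,0.0011,0.0855],"turn":[0,0,0],"fingers":0},{"delta_pos":[0.0006,0.0011,0.0855],"turn":[0,0,0],"fingers":0},{"delta_pos":[0.0006,0.0011,0.06],"turn":[0,0,0],"fingers":0},{"delta_pos":[0.0006,0.0011,0.01],"turn":[0,0,0],"fingers":0},{"delta_pos":[0.0006,0.0011,0],"turn":[0,0,0],"fingers":0}])

```text
clock: 22.52
position: [0.442, 0.3725, 0.1024]
ee_rot: [0.422, 0.907, 0.002, 0.001]
ft_force: [0.7, 0.1, -0.5]
grip_width: 0.999
grasp_force: 0.0
```

```bash
python3 go.py .6245 .222 .09 110
```

```text
delta [-0.2326  0.0427  0.0127] turn [ 0.005 -0.001  0.35 ] toolx 130.1 pos [0.442  0.3725 0.1024] t 22.52 j7 -0.42 w 0.999
```

Converted, 0.35 rad / 2 = 0.175.

Emit:
move_arm(plan=[{"delta_pos":[-0.2326,0.0427,0.0127],"turn":[0,0,0.175],"fingers":0.2},{"delta_pos":[-0.2326,0.0427,0.0127],"turn":[0,0,0.175],"fingers":0.2},{"delta_pos":[-0.2326,0.0427,0.0127],"turn":[0,0,0.175],"fingers":0.2},{"delta_pos":[-0.2326,0.0427,0.0127],"turn":[0,0,0.175],"fingers":0.2},{"delta_pos":[-0.2326,0.0427,0.0127],"turn":[0,0,0.175],"fingers":0.2},{"delta_pos":[-0.2326,0.0427,0.0127],"turn":[0,0,0.175],"fingers":0.2},{"delta_pos":[-0.2326,0.0427,0.0127],"turn":[0,0,0.175],"fingers":0.2}])

```text
clock: 23.4
position: [0.6223, 0.222, 0.0866]
ee_rot: [0.573, 0.82, 0.0, -0.0]
ft_force: [0.1, 0.6, 0.3]
grip_width: 0.801
grasp_force: 0.0
```

```bash
python3 go.py .6245 .222 .026 110;python3 - <<'E'
from workcell import *
from h import *
for n,px in(("top",(192,254)),("side",(232,374))):
    c0=dict(np.load(n+"0.npz"));c=camera(n)
    k=sil(c0,ITEMS["round_mat"][n=="side"],28);m=np.zeros((480,640),np.uint8);cv2.fillPoly(m,[cv2.convexHull(k)],1)
    b=((c["color"].max(2)>55)&(cv2.erode(m,np.ones((3,3)))>0)).astype(np.uint8)
    cs,_=cv2.findContours(b,0,1);k=max(cs,key=cv2.contourArea).reshape(-1,2)
    print(n,cv2.minAreaRect((cast(c,k,.012)*1000).astype(np.float32)))
    u,v=px
    if n=="side":cv2.imwrite("pics/f1.png",cv2.resize(c["color"][210:420,160:330,::-1],None,fx=2.8,fy=2.8))
E
```

```text
delta [-0.0008  0.0021  0.0606] turn [-0.    -0.     0.002] toolx 110.1 pos [0.6223 0.222  0.0866] t 23.4 j7 -0.37 w 0.801
top ((440.76312255859375, 374.6141052246094), (60.828651428222656, 63.963104248046875), 0.16077008843421936)
side ((441.92510986328125, 367.9615478515625), (64.40814208984375, 70.19705963134766), 64.31802368164062)
```

View pics/f1.png

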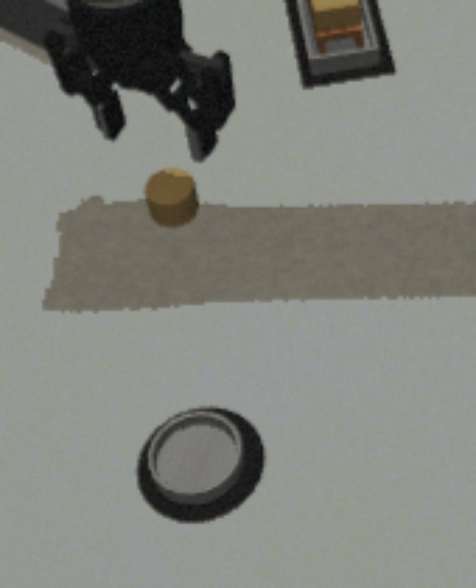

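The round dish sits centred on its mat (crop (200,460), about (0.441, 0.371)), and the gripper is over the round soap (172,197).

Emit:
move_arm(plan=[{"delta_pos":[-0.0008,0.0021,0.04],"turn":[0,0,0],"fingers":0.2},{"delta_pos":[-0.0008,0.0021,0.056],"turn":[0,0,0],"fingers":0.2},{"delta_pos":[-0.0008,0.0021,0.0606],"turn":[0,0,0],"fingers":0.2},{"delta_pos":[-0.0008,0.0021,0.0606],"turn":[0,0,0],"fingers":0.8},{"delta_pos":[-0.0008,0.0021,0.0606],"turn":[0,0,0],"fingers":0.8},{"delta_pos":[-0.0008,0.0021,0.0606],"turn":[0,0,0],"fingers":0.8},{"delta_pos":[-0.0008,0.0021,0.0606],"turn":[0,0,0],"fingers":0.8},{"delta_pos":[-0.0008,0.0021,0.0606],"turn":[0,0,0],"fingers":0.8},{"delta_pos":[-0.0008,0.0021,0.04],"turn":[0,0,0],"fingers":0.8},{"delta_pos":[-0.0008,0.0021,-0.01],"turn":[0,0,0],"fingers":0.8},{"delta_pos":[-0.0008,0.0021,-0.02],"turn":[0,0,0],"fingers":0.8},{"delta_pos":[-0.0008,0.0021,-0.02],"turn":[0,0,0],"fingers":0.8}])

```text
clock: 25.0
position: [0.6262, 0.2206, 0.1082]
ee_rot: [0.574, 0.819, 0.001, 0.001]
ft_force: [0.1, -0.7, -0.2]
grip_width: 0.439
grasp_force: 40.4
```

```bash
python3 go.py .4413 .371 .10 130
```

```text
delta [ 0.2046 -0.1224  0.0078] turn [ 0.002  0.001 -0.349] toolx 110.0 pos [0.6262 0.2206 0.1082] t 25.0 j7 -0.36 w 0.439
```

Converted, -0.349 rad / 2 = -0.1745.

Emit:
move_arm(plan=[{"delta_pos":[0.035,-0.02,0],"turn":[0,0,-0.03],"fingers":0.8},{"delta_pos":[0.2046,-0.1224,0.008],"turn":[0,0,-0.1745],"fingers":0.8},{"delta_pos":[0.2046,-0.1224,0.008],"turn":[0,0,-0.1745],"fingers":0.8},{"delta_pos":[0.2046,-0.1224,0.008],"turn":[0,0,-0.1745],"fingers":0.8},{"delta_pos":[0.2046,-0.1224,0.008],"turn":[0,0,-0.1745],"fingers":0.8},{"delta_pos":[0.2046,-0.1224,0.008],"turn":[0,0,-0.1745],"fingers":0.8},{"delta_pos":[0.2046,-0.1224,0.008],"turn":[0,0,-0.1745],"fingers":0.8},{"delta_pos":[0.2046,-0.1224,0.008],"turn":[0,0,-0.1745],"fingers":0.8}])

```text
clock: 26.0
position: [0.442, 0.3697, 0.0983]
ee_rot: [0.424, 0.906, -0.0, 0.0]
ft_force: [0.8, 0.1, -0.8]
grip_width: 0.443
grasp_force: 40.4
```

```bash
python3 go.py .4413 .371 .035 130
```

```text
delta [0.0015 0.0003 0.0633] turn [-0.     0.    -0.003] toolx 129.8 pos [0.442  0.3697 0.0983] t 26.0 j7 -0.42 w 0.443
```

Emit:
move_arm(plan=[{"delta_pos":[0.0015,0.0003,0.03],"turn":[0,0,0],"fingers":0.8},{"delta_pos":[0.0015,0.0003,0.045],"turn":[0,0,0],"fingers":0.8},{"delta_pos":[0.0015,0.0003,0.057],"turn":[0,0,0],"fingers":0.8},{"delta_pos":[0.0015,0.0003,0.0633],"turn":[0,0,0],"fingers":0.8},{"delta_pos":[0.0015,0.0003,0.0635],"turn":[0,0,0],"fingers":0.8},{"delta_pos":[0.0015,0.0003,0.0635],"turn":[0,0,0],"fingers":0.3},{"delta_pos":[0.0015,0.0003,0.0635],"turn":[0,0,0],"fingers":0.2},{"delta_pos":[0.0015,0.0003,0.0635],"turn":[0,0,0],"fingers":0.2},{"delta_pos":[0.0015,0.0003,0.04],"turn":[0,0,0],"fingers":0.2},{"delta_pos":[0.0015,0.0003,-0.02],"turn":[0,0,0],"fingers":0.2},{"delta_pos":[0.0015,0.0003,-0.08],"turn":[0,0,0],"fingers":0.2},{"delta_pos":[0.0015,0.0003,-0.1],"turn":[0,0,0],"fingers":0.2}])

```text
clock: 27.5
position: [0.4405, 0.3739, 0.2039]
ee_rot: [0.422, 0.906, 0.003, 0.002]
ft_force: [0.3, -0.4, 0.1]
grip_width: 0.803
grasp_force: 0.0
```

```bash
python3 go.py .45 .12 .22 110
```

```text
delta [-0.2005 -0.1559 -0.0169] turn [ 0.006 -0.001  0.35 ] toolx 130.0 pos [0.4405 0.3739 0.2039] t 27.5 j7 -0.36 w 0.803
```

Move the arm aside for a clear final look.

Converted, 0.35 rad / 2 = 0.175.

Emit:
move_arm(plan=[{"delta_pos":[-0.2,-0.156,-0.017],"turn":[0,0,0.175],"fingers":0.2},{"delta_pos":[-0.2,-0.156,-0.017],"turn":[0,0,0.175],"fingers":0.2},{"delta_pos":[-0.2,-0.156,-0.017],"turn":[0,0,0.175],"fingers":0.2},{"delta_pos":[-0.2,-0.156,-0.017],"turn":[0,0,0.175],"fingers":0.2},{"delta_pos":[-0.2,-0.156,-0.017],"turn":[0,0,0.175],"fingers":0.2},{"delta_pos":[-0.2,-0.156,-0.017],"turn":[0,0,0.175],"fingers":0.2},{"delta_pos":[-0.2,-0.156,-0.017],"turn":[0,0,0.175],"fingers":0.2}])

```text
clock: 28.38
position: [0.4486, 0.1205, 0.2157]
ee_rot: [0.573, 0.82, 0.0, -0.0]
ft_force: [0.2, -0.1, 0.1]
grip_width: 0.798
grasp_force: 0.0
```

Run:
```python
from workcell import *
from h import *
T=[]
for n,pts in(("top",((320,182),(190,252))),("side",((281,210),(232,368)))):
    c=camera(n)
    for (u,v),z in zip(pts,(.050,.023)):
        a=c["color"][v-26:v+27,u-26:u+27].astype(int);b=((a[...,0]-a[...,2])>15).astype(np.uint8)
        cs,_=cv2.findContours(b,0,1);k=max(cs,key=cv2.contourArea).reshape(-1,2)+[u-26,v-26]
        print(n,cv2.minAreaRect((cast(c,k,z)*1000).astype(np.float32)))
        T.append(cv2.resize(np.ascontiguousarray(c["color"][v-36:v+37,u-36:u+37,::-1]),(290,290)))
cv2.imwrite("pics/g.png",np.vstack([np.hstack(T[:2]),np.hstack(T[2:])]))
```

```text
top ((661.6197509765625, -13.862106323242188), (44.39277267456055, 84.01213073730469), 51.31601333618164)
top ((439.90216064453125, 375.4573669433594), (36.27003479003906, 39.46255111694336), 0.16079437732696533)
side ((656.945556640625, -3.7941818237304688), (28.42521858215332, 129.74288940429688), 50.21990203857422)
side ((440.4317626953125, 370.008544921875), (39.93592071533203, 55.41827392578125), 57.31935119628906)
```

View pics/g.png

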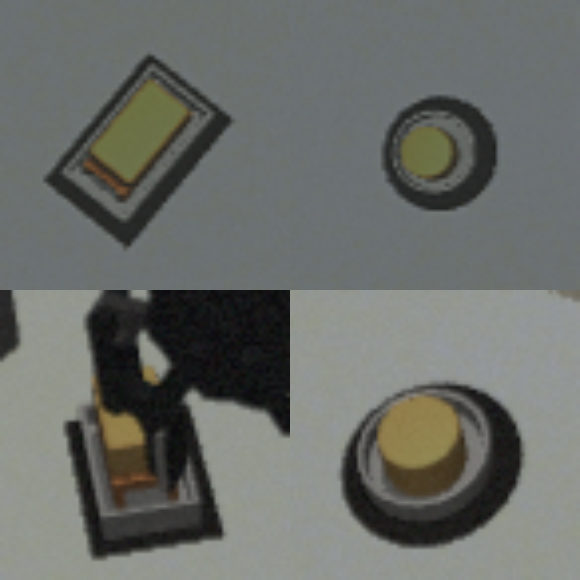

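In the top crops the bar sits on the rack inside the dish (142,131) and the round soap sits in its dish (427,152), both upright. One numeric check of the bar's top face against the rack comes before handing in.

Run:
```python
from workcell import *
from h import *
c=camera("top");u,v=320,182
a=c["color"][v-26:v+27,u-26:u+27].astype(int);r,g,b=a[...,0],a[...,1],a[...,2]
m=((r-b>25)&(g>0.85*r)&(g>80)).astype(np.uint8)
cs,_=cv2.findContours(m,0,1);k=max(cs,key=cv2.contourArea).reshape(-1,2)+[u-26,v-26]
print(cv2.minAreaRect((cast(c,k,.063)*1000).astype(np.float32)))
```

```text
((664.5379638671875, -16.215656280517578), (39.60761642456055, 71.54953002929688), 50.79988098144531)
```

```bash
python3 -c "
from workcell import *
print(hand_in())"
```

```text
the job is handed in; nothing more can be done
None
```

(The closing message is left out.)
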